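# Slide the tall bottle brush into its stall under the sink

### The job

Push the tall bottle brush, standing in its pot, low down, so that it slides upright across the cabinet floor and in through the open front of the empty stall, until the whole of its pot is inside. Do not lift it or let it tip, do not disturb the other things, and leave the brush standing there untouched.

Things in the scene. Friction and masses are not known exactly. Their poses are not given: they have to be found in the camera images.
- brush: bottle brush standing head down in its white plastic pot with a rubber foot, one loose piece 258 mm tall, 0.3 to 0.58 kg. Pot: straight cylinder, diameter 68 mm, 65 mm tall; from its middle a thin black handle (diameter 12 mm) rises to an end knob (22 mm) at 225 to 258 mm. Origin: centre of the underside; z up. Pushed on the pot, best within 25 mm of the floor, it slides; pushed on the handle it tips.
- stall: the empty stall: grey open-fronted U of three walls 30 mm high, 5 mm thick, fixed, with no floor of its own and no step at the mouth. Inside 110 mm deep, 100 mm wide. Origin: middle of the inside at floor level; x points from the open mouth (x = -55 mm, facing the robot) to the back wall's inner face (x = +55 mm); side walls' inner faces at y = +-50 mm. The jug takes the other stall.
- jug_stall: the other stall, of the same shape and frame as the empty one, taken by the jug; fixed. It and the empty stall may change places.
- jug: glass measuring jug 115 mm tall, diameter 76 mm at the rim, handle to 67 mm from its axis on its +x side; stands in the middle of the other stall. Origin: centre of its underside. To be left alone.
- sponge: yellow sponge block 110 x 70 x 32 mm lying on the floor, left of the work; origin at the centre of its underside, x along its length. To be left alone.
- sink_plug: black rubber sink plug, diameter 56 mm, 28 mm tall with its knob, on the floor right of the work; origin at the centre of its underside. To be left alone.
- spatula: black plastic spatula, 270 mm long, lying on the floor on the right, roughly along the robot's forward direction with its blade (+x end) farther from the robot; origin on the floor under its middle. To be left alone.
- squat_jar: squat clear jar with a steel lid, diameter 72 mm, 100 mm tall, on the left; origin at the centre of its underside. To be left alone.
- steel_cup: steel cup, diameter 72 mm, 80 mm tall, on the right; origin at the centre of its underside. To be left alone.
Mind the look-alikes: they are no part of the job. There is more than one size of the brush; the one meant has the size given above.

How it is judged:
At the end, for the whole second after the job is handed in: The brush stands upright (within about 5 degrees) and at rest on the floor with its whole pot inside the empty stall: its centre no more than 23 mm in front of the stall's middle (2 mm of overhang allowed at the mouth) and between the walls (x of brush in the frame of stall between -0.023 and 0.025 m and y of brush in the frame of stall between -0.02 and 0.02 m and angle between brush's own z axis and vertical below 0.08 rad and height (world z) of brush below 0.004 m and linear speed of brush below 0.01 m/s); the robot touches nothing.
It fails at once if the brush is tipped by more than about 14 degrees (angle between brush's own z axis and vertical above 0.25 rad).
It fails at once if the brush is lifted off the floor (height (world z) of brush above 0.012 m).
It fails at once if the jug, sponge, sink plug, spatula, jar or cup is shifted by more than 15 mm (distance of any of jug, sponge, sink_plug, spatula, squat_jar, steel_cup from where it was at the start of the episode above 0.015 m).
It also fails if it takes over 54 s, if anything falls off the work surface, if the arm or the gripper's body presses on something with over 40 N, if the wrist force passes 120 N, or if a joint passes its speed limit or range.

### The arm

A 6-joint arm with a two-finger parallel gripper is mounted at the origin on the work surface. World frame = base frame: x ahead of the robot, y to its left, z up, the work surface at z = 0. Lengths are in m, angles in rad, forces in N, time in s.
With the tool pointing down it reaches from about 0.35 to 0.975 m from the base axis. Payload 7.1 kg.
Tool frame: the origin (TCP) lies midway between the tips of the shut fingers; the grasp point (between the pads) lies 19 mm behind it; z points along the fingers, x is the direction in which the jaws open and shut, and the axes are right-handed (so a half turn about z gives the same grasp; the last joint's range is limited). The gripper opens to 88 mm and grips with 3 to 60 N. Pads are 20 mm wide; open, the fingers measure 115 mm over their backs; the gripper's body (75 mm by 178 mm) begins 61 mm behind the grasp point.
Start: joints at [-1.284, 0.423, 1.63, -0, 1.089, -0.019], TCP at [0.188, -0.596, 0.223] pointing down, gripper open.
Joint ranges: [-3, 3], [-0.9, 2.11], [0.09, 2.58], [-1.31, 4.45], [0.11, 2.69], [-2.54, 2.54]. Speed limits (rad/s): [2.39, 2.39, 3.01, 3.14, 3.14, 3.14].

### API

Orientations are given as a unit quaternion [w, x, y, z].
In Python, from station import move_pose, movel, movej, command_gripper, wait, inverse_kinematics, read_camera, camera_info, MotionError, job_done, get_time, get_joint_pos, get_qvel, get_effort, get_tcp_pos, get_ee_rot, get_ft_force, get_ft_torque, get_grip_width gives the robot as it stands. Calls block until the motion is done:
- move_pose(position, orientation): joint-space move of the TCP to a pose.
- movel(position, frame=None, v=0.15, until_force=None): straight line of the TCP; frame=None keeps the orientation; v is the mean speed in m/s. With until_force (N) it stops when the force on the tool has changed by that much, and returns True; else False.
- movej(angles): joint-space move.
- command_gripper(opening): opening from 0.0 (shut) to 1.0 (fully open); the grip force is fixed at half the most; returns when the fingers have stopped.
- wait(seconds).
- inverse_kinematics(position, orientation): joint angles nearest the present ones, or None.
- read_camera(name): name is "scene" or "top" or "wrist"; returns the picture (480x640x3 uint8, red, green, blue); there is no depth.
- camera_info(name): a dict with "intrinsics" (3x3 intrinsics, pixels), "T" (4x4, takes a point from camera to world coordinates); the wrist camera has in their place "tool_from_camera" (4x4, takes a point from camera to tool coordinates, whose origin is the TCP and whose axes are the tool frame's). Camera axes: x right, y up, looking along -z (the intrinsics and any distortion apply to the point x, -y, -z); pixel columns grow to the right and rows downward; lengths in m; the calibration is good to about 2 mm. A picture is of the moment at which its call begins: read the wrist's pose just before it. camera_info takes no time and is no camera call.
A pose or a line that the arm cannot do raises MotionError and nothing moves.
- job_done(): hands the job in, once; it reports no verdict.
Readings, each from a call of its own:
- get_time(): time.
- get_joint_pos(): joint angles.
- get_qvel(): joint speeds.
- get_effort(): joint torques, N m.
- get_tcp_pos(): TCP position.
- get_ee_rot(): TCP orientation.
- get_ft_force(): force on the tool from outside, world axes, zero at the start.
- get_ft_torque(): the same for the moment, N m.
- get_grip_width(): opening from 0.0 (shut) to 1.0 (fully open).
Only numpy, scipy, OpenCV 4.12 (cv2) and the standard library are available. Lean on these libraries where they do the work, as an engineer would, in place of code of your own. Each camera call takes 0.05 s, during which the arm holds its last target. There are 200 camera calls.

## Working session

There is one attempt and no reset: what is moved stays moved. The work goes in short steps, each a Python script; the robot and the scene stay as the last script left them, time stands still between calls to the robot, and variables do not carry over. Pictures are saved under pics/ and viewed, on a budget of 10 in all, crops included, one or two more only if the job needs it, and the job is handed in when it is done.

```bash
mkdir -p pics
python3 - <<'E'
from station import *
import cv2
for n in("scene","top"):
    cv2.imwrite(f"pics/{n}0.png",read_camera(n)[:,:,::-1]); c=camera_info(n); print(n,c)
print(get_time(),get_ee_rot())
E
```

```text
scene {'intrinsics': array([[506.267345  ,   0.        , 322.89806087],
       [  0.        , 506.267345  , 231.51552573],
       [  0.        ,   0.        ,   1.        ]]), 'T': array([[-0.89546483, -0.34602881,  0.28001214,  0.7804884 ],
       [ 0.44489344, -0.67512319,  0.58845434,  0.49021317],
       [-0.01457946,  0.65151573,  0.75849502,  0.74157578],
       [ 0.        ,  0.        ,  0.        ,  1.        ]])}
top {'intrinsics': array([[529.90907994,   0.        , 314.72126984],
       [  0.        , 529.90907994, 241.62392875],
       [  0.        ,   0.        ,   1.        ]]), 'T': array([[-0.00779096,  0.99413039, -0.10790772,  0.38097114],
       [-0.99981903, -0.00587143,  0.01809498, -0.03124766],
       [ 0.0173552 ,  0.10802917,  0.99399623,  1.22135435],
       [ 0.        ,  0.        ,  0.        ,  1.        ]])}
0.1 [-4.08228219e-04  8.06549584e-01 -5.91166056e-01 -5.44667274e-04]
```

View pics/top0.png

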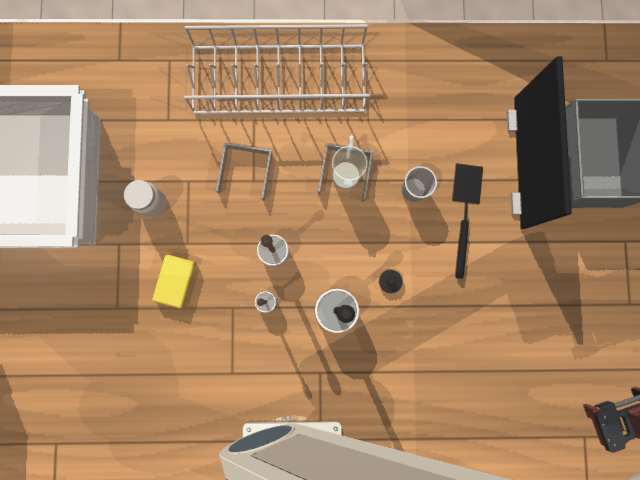

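View pics/scene0.png

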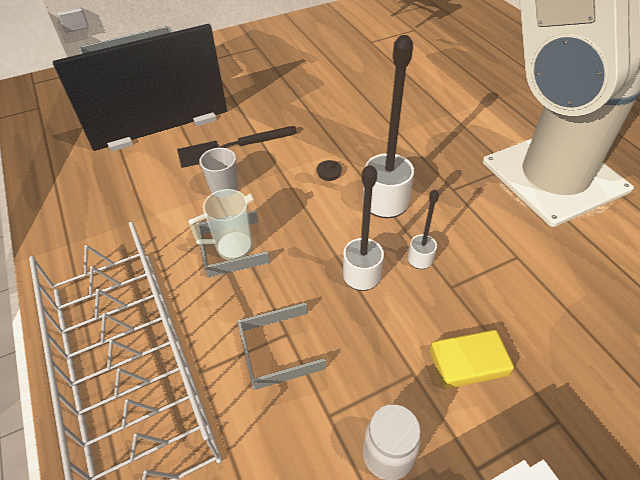

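The top view shows three brushes. The middle-sized one at about (272,250) has a rim about 31 px across, which matches 68 mm. The empty stall has wall-top corners near (218,190), (226,145), (271,151) and (264,197). I'll enlarge the crop to measure more closely.

```bash
cat > h.py <<'E'
from station import *
import numpy as np, cv2
def ray(n,uv,z):
    c=camera_info(n);K=c["intrinsics"];T=c["T"]
    d=np.linalg.solve(K,[uv[0],uv[1],1.]);d=T[:3,:3]@[d[0],-d[1],-d[2]]
    o=T[:3,3];return (o+d*(z-o[2])/d[2])[:2]
def proj(n,p):
    c=camera_info(n);K=c["intrinsics"];T=c["T"]
    q=T[:3,:3].T@(np.array(p)-T[:3,3]);q=K@[q[0],-q[1],-q[2]];return q[:2]/q[2]
E
python3 - <<'E'
from h import *
im=cv2.imread("pics/top0.png")
cv2.imwrite("pics/crop.png",cv2.resize(im[130:330,205:395],None,fx=3,fy=3,interpolation=cv2.INTER_CUBIC))
for uv,z in [((272,250),.065),((265,302),.05),((337,311),.08),((218,190),.03),((226,145),.03),((271,151),.03),((264,197),.03)]: print(uv,ray("top",uv,z))
for uv,z in [((362,251),.065),((306,308),.03),((238,322),.03),((252,384),.03),((325,363),.03)]: print("scene",uv,ray("scene",uv,z))
E
```

```text
(272, 250) [0.4886181  0.04135419]
(265, 302) [0.37559144 0.05752414]
(337, 311) [ 0.35539788 -0.09850152]
(218, 190) [0.62992868 0.16656796]
(226, 145) [0.73511171 0.14946816]
(271, 151) [0.72066923 0.0460576 ]
(264, 197) [0.61327371 0.06186937]
scene (362, 251) [0.49090806 0.03486962]
scene (306, 308) [0.61610578 0.07369688]
scene (238, 322) [0.72502781 0.04785376]
scene (252, 384) [0.74285213 0.15603209]
scene (325, 363) [0.6318004  0.17477833]
```

View pics/crop.png

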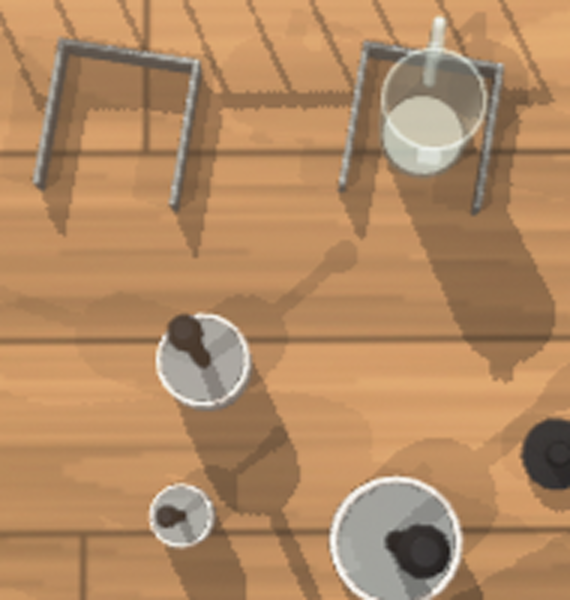

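The target brush is at about (0.489, 0.040). The empty stall's middle is at about (0.673, 0.107), with a yaw of about -8.4°. I'll cradle the pot low between part-open fingers, with the tool tilted back to clear the handle, and push along an arc clear of the two look-alikes. First I'll check that the arm can reach every pose.

```bash
cat >> h.py <<'E'
from scipy.spatial.transform import Rotation as R
YAW=np.radians(-8.4); S=np.array([.673,.107]); u=np.array([np.cos(YAW),np.sin(YAW)]); v=np.array([-u[1],u[0]])
SGN=1
def quat(hd,tilt=22,s=None):
    s=SGN if s is None else s
    a=np.radians(hd);t=np.radians(tilt);h=np.array([np.cos(a),np.sin(a),0])
    z=h*np.sin(t)-np.array([0,0,np.cos(t)]); x=s*np.array([-h[1],h[0],0])
    q=R.from_matrix(np.c_[x,np.cross(z,x),z]).as_quat();return q[[3,0,1,2]]
def tcp(b,hd,off,z=.013):
    a=np.radians(hd);return [b[0]-off*np.cos(a),b[1]-off*np.sin(a),z]
def st(x,y=0): return S+x*u+y*v
WP=[((.489,.040),100),((.497,.065),90),((.530,.100),75),((.556,.118),42),(st(-.095),12),(st(-.07),-8.4)]
E
python3 - <<'E'
from h import *
for s in(1,-1):
    print(s)
    for p,hd in [((.56,-.25,.3),100),((.504,-.043,.3),100)]+[(tcp(b,h,.03),h) for b,h in WP]+[(tcp(st(0),-8.4,.035),-8.4)]:
        q=inverse_kinematics(p,quat(hd,s=s)); print(np.round(p,3),hd,None if q is None else np.round(q,2))
E
```

```text
1
[ 0.56 -0.25  0.3 ] 100 [-0.58  0.46  1.44  0.28  1.51  2.34]
[ 0.504 -0.043  0.3  ] 100 [-0.31  0.25  1.75  0.35  1.34  2.54]
[0.494 0.01  0.013] 100 [-0.22  0.66  1.95  0.53  0.76  2.32]
[0.497 0.035 0.013] 90 [-0.19  0.64  2.    0.63  0.68  2.43]
[0.522 0.071 0.013] 75 None
[0.534 0.098 0.013] 42 None
[0.55  0.115 0.013] 12 None
[0.574 0.122 0.013] -8.4 [ 0.27  0.63  2.05 -0.94  0.19 -0.25]
[0.638 0.112 0.013] -8.4 [ 0.22  0.67  1.92 -0.62  0.23 -0.63]
-1
[ 0.56 -0.25  0.3 ] 100 [-0.58  0.46  1.44  0.28  1.51 -0.81]
[ 0.504 -0.043  0.3  ] 100 [-0.31  0.25  1.75  0.35  1.34 -0.6 ]
[0.494 0.01  0.013] 100 [-0.22  0.66  1.95  0.53  0.76 -0.82]
[0.497 0.035 0.013] 90 [-0.19  0.64  2.    0.63  0.68 -0.72]
[0.522 0.071 0.013] 75 [-0.11  0.64  2.02  0.77  0.56 -0.52]
[0.534 0.098 0.013] 42 [ 0.02  0.61  2.12  1.12  0.28 -0.21]
[0.55  0.115 0.013] 12 None
[0.574 0.122 0.013] -8.4 None
[0.638 0.112 0.013] -8.4 [ 0.22  0.67  1.92 -0.62  0.23  2.51]
```

```bash
cat >> h.py <<'E'
SGN=-1
WP=[((.489,.040),100),((.497,.065),90),((.530,.100),75),((.548,.112),55),((.578,.1225),40)]
E
python3 - <<'E'
from h import *
for p,hd in [(tcp(b,h,.028),h) for b,h in WP]:
    q=inverse_kinematics(p,quat(hd,20)); print(hd,None if q is None else np.round(q,2))
for s in (1,-1):
  for p in [(.51,.13,.25),tcp(st(-.17),-8.4,0),tcp(st(-.13),-8.4,0),tcp(st(-.038),-8.4,0)]:
    q=inverse_kinematics(p,quat(-8.4,14,s)); print(s,None if q is None else np.round(q,2))
q1=quat(100,20)
move_pose([.56,-.25,.3],q1); command_gripper(58/88)
b=tcp(WP[0][0],100,.085)
movel([b[0],b[1],.3],v=.25)
print(get_time(),get_tcp_pos(),get_grip_width(),get_ft_force())
cv2.imwrite("pics/s1.png",read_camera("scene")[:,:,::-1])
E
```

```text
100 [-0.2   0.65  1.96  0.5   0.73 -0.78]
90 [-0.16  0.64  2.    0.59  0.65 -0.66]
75 [-0.08  0.63  2.01  0.7   0.55 -0.44]
55 [-0.02  0.61  2.07  0.85  0.39 -0.2 ]
40 [0.05 0.62 2.05 0.85 0.28 0.13]
1 [ 0.29  0.15  1.97 -0.14  0.81 -1.05]
1 [ 0.29  0.58  2.1  -0.42  0.26 -0.73]
1 [ 0.26  0.61  2.03 -0.33  0.3  -0.86]
1 [ 0.2   0.68  1.84 -0.21  0.4  -1.05]
-1 [ 0.29  0.15  1.97 -0.14  0.81  2.09]
-1 [ 0.29  0.58  2.1  -0.42  0.26  2.41]
-1 [ 0.26  0.61  2.03 -0.33  0.3   2.28]
-1 [ 0.2   0.68  1.84 -0.21  0.4   2.1 ]
3.6083 [ 0.50430178 -0.04447307  0.30012998] 0.6577252410459147 [ 0.61008707 -0.34492615 -0.50620486]
```

View pics/s1.png

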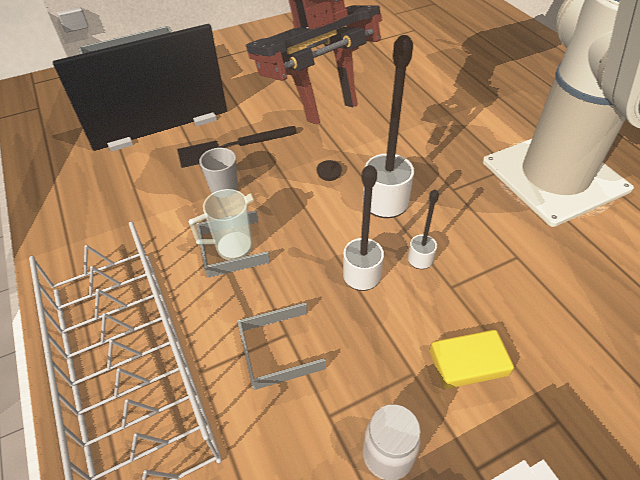

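The gripper is at (315,60), behind the brush and clear of the big look-alike. All the things still stand where they were. Next I descend and push along the arc.

Run:
```python
from h import *
movel(tcp(WP[0][0],100,.085,.10),v=.15)
print(movel(tcp(WP[0][0],100,.085),v=.06,until_force=8),get_tcp_pos())
movel(tcp(WP[0][0],100,.032),quat(100,20),v=.06)
(b0,h0)=WP[0]
for b1,h1 in WP[1:]:
    for k in(.5,1): movel(tcp(np.array(b0)*(1-k)+np.array(b1)*k,h0*(1-k)+h1*k,.028),quat(h0*(1-k)+h1*k,20),v=.045)
    b0,h0=b1,h1
    print(np.round(get_time(),2),np.round(get_tcp_pos(),3),np.round(get_ft_force(),1))
for n in("scene","top"): cv2.imwrite(f"pics/{n}2.png",read_camera(n)[:,:,::-1])
```

```text
False [ 0.50399963 -0.04376935  0.01331909]
8.71 [0.497 0.037 0.013] [ 0.5 -0.9 -0.7]
9.99 [0.523 0.073 0.013] [-0.3  0.2 -0.7]
10.71 [0.532 0.089 0.013] [-0.1 -1.2 -0.2]
11.65 [0.557 0.104 0.013] [-0.2  0.3 -1. ]
```

View pics/scene2.png

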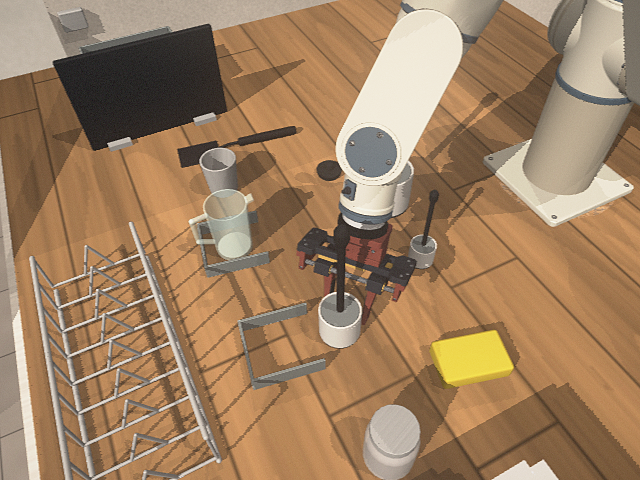

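The brush stands upright at (341,320) in front of the stall mouth. I'll back off a little, go up, turn to the stall's direction and measure again.

Run:
```python
from h import *
b,h=WP[-1]
movel(tcp(b,h,.055),v=.1); movel(tcp(b,h,.055,.30),v=.25)
move_pose([.50,.13,.30],quat(-8.4,14,1)); command_gripper(40/88)
print(get_time(),get_tcp_pos())
im=read_camera("top")[:,:,::-1]; cv2.imwrite("pics/top3.png",cv2.resize(im[130:290,190:350],None,fx=3.7,fy=3.7,interpolation=cv2.INTER_CUBIC))
im=read_camera("scene")[:,:,::-1]; cv2.imwrite("pics/s3.png",im)
```

```text
15.8083 [0.50001883 0.12997543 0.30002145]
```

View pics/top3.png

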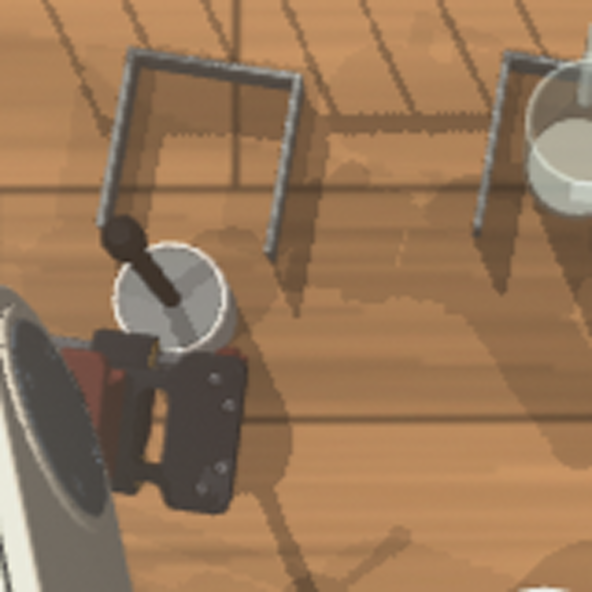

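View pics/s3.png

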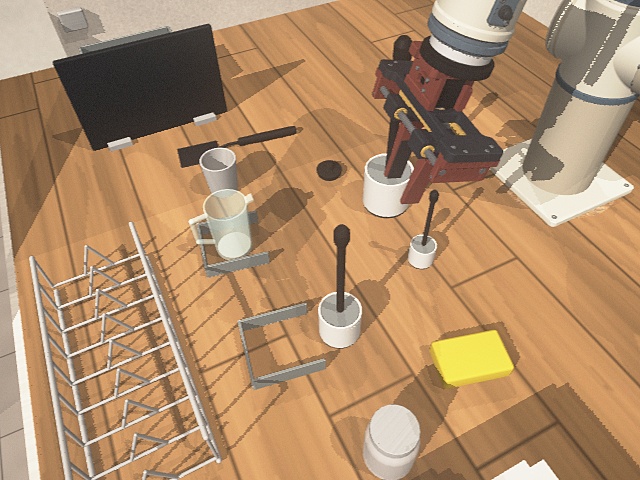

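The brush stands upright, with its rim centre at crop (170,297), which is full-image (236,210). The wall-end tops are at crop (103,225) and (271,257), and the back corners at (133,55) and (298,78). The other things have not moved.

Run:
```python
from h import *
f=lambda x,y:((x+.5)/3.7-.5+190,(y+.5)/3.7-.5+130)
P=np.array([ray("top",f(*p),.03) for p in[(103,225),(133,55),(298,78),(271,257)]])
M=np.array([(-.055,.0525),(.0575,.0525),(.0575,-.0525),(-.055,-.0525)])
A,B=P-P.mean(0),M-M.mean(0); H=B.T@A; yaw=np.arctan2(H[0,1]-H[1,0],H[0,0]+H[1,1])
c,s=np.cos(yaw),np.sin(yaw); Rm=np.array([[c,-s],[s,c]]); S1=P.mean(0)-Rm@M.mean(0)
b=ray("top",f(170,297),.065); print(P,np.degrees(yaw),S1,b,Rm.T@(b-S1))
b2=ray("scene",(340.5,307),.065);print("scene",b2)
```

```text
[[0.62890066 0.16775281]
 [0.73629487 0.15044143]
 [0.72134399 0.04795291]
 [0.60844145 0.06440798]] -9.202757284734618 [0.67251133 0.10783869] [0.57785007 0.12159805] [-0.09564335 -0.0015568 ]
scene [0.57537411 0.11695318]
```

```bash
sed -i 's/-8\.4)); *S=/-8.4)); S=/' h.py
python3 - <<'E'
import h; from h import *
Y=-8.9; a=np.radians(Y); u=np.array([np.cos(a),np.sin(a)]); S=np.array([.6725,.1078]); q=quat(Y,14,1)
P=lambda x,z=.013:[*(S+x*u),z]
movel(P(-.165,.30),q,v=.15); movel(P(-.165,.08),v=.2); print(movel(P(-.165),v=.08,until_force=8),get_tcp_pos())
movel(P(-.137),v=.06)
print(movel(P(-.036),v=.045,until_force=20),get_time(),get_tcp_pos(),get_ft_force())
wait(.3); movel(P(-.10),v=.06); movel(P(-.10,.30),v=.2)
print(get_time(),get_ft_force())
im=read_camera("top")[:,:,::-1]; cv2.imwrite("pics/top4.png",cv2.resize(im[130:290,190:350],None,fx=3.7,fy=3.7,interpolation=cv2.INTER_CUBIC))
im=read_camera("scene")[:,:,::-1]; cv2.imwrite("pics/s4.png",im)
E
```

```text
False [0.50970049 0.13340119 0.01320937]
False 21.4083 [0.63681065 0.11337304 0.01298188] [-1.5998599   0.94977686 -2.18779011]
24.5083 [-0.48223031  0.09790098 -0.44173257]
```

View pics/top4.png

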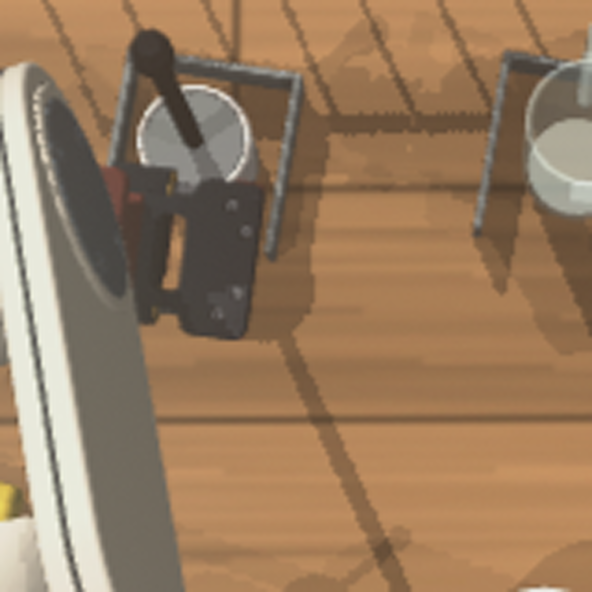

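View pics/s4.png

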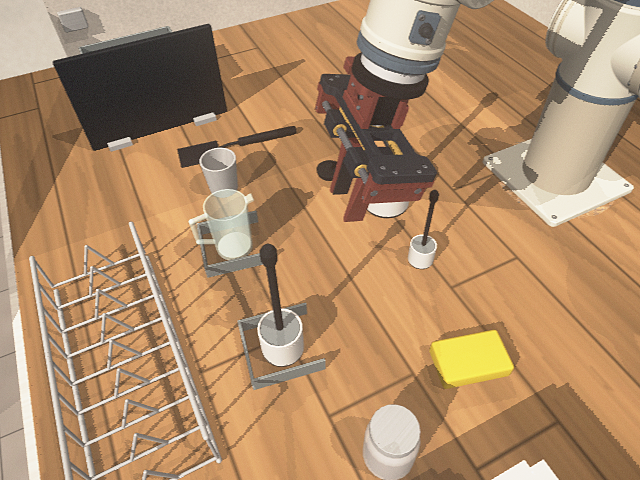

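The brush stands upright inside the stall, with its rim centre at crop (194,141). The other things are unmoved, though the big look-alike is partly hidden by the arm. I'll compute the final position and hand in if it is within bounds.

Run:
```python
from h import *
f=lambda x,y:((x+.5)/3.7-.5+190,(y+.5)/3.7-.5+130)
b=ray("top",f(194,141),.065); k=ray("top",f(151,53),.25); a=np.radians(-8.9); Rm=np.array([[np.cos(a),-np.sin(a)],[np.sin(a),np.cos(a)]])
r=Rm.T@(b-[.6725,.1078]); print(b,r,"knob",k, "scene",ray("scene",(281,324),.065))
if -.018<r[0]<.02 and abs(r[1])<.015: job_done(); print("done",get_time())
```

```text
[0.6727116  0.10799786] [0.00017845 0.00022821] knob [0.67169663 0.10779765] scene [0.67031901 0.10267539]
the job is handed in; nothing more can be done
the job is handed in; nothing more can be done
```

The brush is standing upright inside the empty stall, and I have handed the job in; the interface gives no verdict. I pushed the pot low, about 17 mm above the floor by design, cradled between part-open fingers. It took two legs: an arc to line up with the stall, then straight in along its axis.

- **Position:** the top camera puts the brush within about 1 mm of the stall's middle, against limits of about ±20 mm. The scene camera puts it about 5 mm to one side, as in my earlier measurements; either reading is well inside the limits.
- **Upright:** the knob lies within about 1 mm of the point above the pot's centre, so there is no measurable tilt.
- **Gripper and time:** the gripper was clear at 0.30 m height with the force reading near zero. The last reading before hand-in was at 24.5 s, against the 54 s limit.
- **Other things:** in the last scene picture, the jug, sponge, sink plug, spatula, jar, cup and small look-alike brush look unmoved. I judged this by eye and did not measure it. The big look-alike was mostly hidden by the arm in that picture, but it was standing in place before the final push.

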